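# Roll the capping strip home on the pantry shelf's lip

## Robot

A 6-joint arm with a two-finger parallel gripper is mounted at the origin on the work surface. World frame = base frame: x ahead of the robot, y to its left, z up, the work surface at z = 0. Lengths are in m, angles in rad, forces in N, time in s.
With the tool pointing down it reaches from about 0.3 to 0.875 m from the base axis. Payload 6.4 kg.
Tool frame: the origin (TCP) lies midway between the tips of the shut fingers; the grasp point (between the pads) lies 19 mm behind it; z points along the fingers, y is the direction in which the jaws open and shut (so a half turn about z gives the same grasp; the last joint's range is limited). The gripper opens to 88 mm and grips with 3 to 60 N. Pads are 18 mm wide; open, the fingers measure 123 mm over their backs; the gripper's body (75 mm by 187 mm) begins 45 mm behind the grasp point.
Start: joints at [1.044, 0.181, 1.607, -0, 1.354, -0.206], TCP at [0.181, 0.546, 0.213] pointing down, gripper open.
Joint ranges: [-2.99, 2.99], [-0.89, 2.07], [0.3, 2.58], [-1.14, 4.28], [0, 2.63], [-3.12, 3.12]. Speed limits (rad/s): [2.57, 2.57, 3.01, 3.14, 3.14, 3.14].

## Interface

Orientations are given as a unit quaternion [w, x, y, z].
In Python, from rig import env, optics gives the robot as it stands.
- The arm moves only by the tool send_rows, never from a script. Its argument "targets" is a list of rows, each a list of 7 numbers: the shift along the tool's x, y, z in cm, then the turn, a rotation vector about the tool's x, y, z in rad, then the closure in counts, from 0 (fully open) to 255 (shut). In form: [[dx, dy, dz, ax, ay, az, gripper], ...]. A call has 1 to 10 rows; each row is the pose to reach, as a shift and turn from the pose commanded when the call began, along the tool's axes at that moment; what a row does not reach only later rows make up. A row lasts 1/12 s, in which the tool goes at most 41.7 mm and 7.16 degrees, less where a joint would pass 70% of its speed; a pose out of reach is approached as far as the arm can. A call with a gripper value outside its range is refused whole. The fingers move at their own pace and stop on an object; "squeeze" is the grip in N (left out, the last holds). Time passes only in rows, so rows that repeat a pose let the fingers close. It gives the time, the measured TCP pose, the force and the opening at its end, in the units of the state.
- env.observe(): the state, without advancing time (a new reading comes with each control period).
- optics.grab_frame(name): name is "scene" or "top"; returns a dict with "color" (400x640x3 uint8, red, green, blue), "fx", "fy", "cx", "cy" (pixels), "k1" (the pictures are not rectified: a ray, as slopes to the right and down, at radius r is drawn at 1 + k1 r^2 times it, then the intrinsics apply), "R" (3x3) and "t" (3): a world point X has camera coordinates R X + t. Camera axes: x right, y down, z forward; pixel columns grow to the right and rows downward; lengths in m; the calibration is good to about 2 mm. A picture is of the moment at which its call begins. There is no depth.
- env.close_job(): hands the job in, once; it reports no verdict.
The state is a dict: "clock": time; "joint_positions": joint angles; "qvel": joint speeds; "tau": joint torques, N m; "eef_pos": TCP position; "tool_rot": TCP orientation; "contact_force": force on the tool from outside, world axes, zero at the start; "ft_torque": the same for the moment, N m; "gripper_width": finger opening in m.
Only numpy, scipy, OpenCV 4.12 (cv2) and the standard library are available. Lean on these libraries where they do the work, as an engineer would, in place of code of your own. Each camera call takes 0.05 s, during which the arm holds its last target.

## Task

The white capping strip along the front lip of the elm shelf has been started in its groove but still stands proud. Pick up the hand roller and roll it along the strip with firm pressure until the strip is fully home along its whole length - use the roller, keep the fingers off the shelf - then stand the roller back on the stone slab on its wheel and butt. Leave the ramekin, coaster and scoop where they are.

Things in the scene. Friction and masses are not known exactly. Their poses are not given: they have to be found in the camera images.
- shelf: Low elm shelf, fixed on the stone slab: 290 mm wide (y), 220 mm deep (x), board top 70 mm up, on two side bearers. Origin under its middle at slab height; its -x side is the front, towards the robot. Along the front runs an elm lip 29 mm thick, centred at x = -95 mm, 83 mm high, with a groove along its top in which the stem of the white T-section capping strip sits.
- strip_left (a point): Left (+y of the shelf) end of the strip: middle of the cap's top face as it lies when fully home, 87 mm above the slab; fixed to the shelf. The cap is 280 mm long, 26 mm wide and 4 mm thick and, fully home, lies on the lip. At the start it stands 3 to 6.5 mm too high all along.
- strip_right (a point): The same for the right (-y of the shelf) end of the strip; the two ends are 280 mm apart.
- roller: Hand roller, about 0.35 kg, standing on its wheel and on the butt of its handle. Origin at the wheel's lowest point; x forward from butt to wheel, y along the axle, z up. Black wheel 48 mm in diameter, 40 mm wide, in a steel fork 54 mm wide, 59 mm high. A round handle 26 mm thick slopes down behind to the butt, 135 mm behind the origin.
- roller_grip (a point): Middle of the roller's flat-sided beech pressing block, right above the axle, 86 mm above the roller's origin: 56 mm long (x), 26 mm wide (y), from 68 to 102 mm up. Grip it across the 26 mm. With the roller level its butt is as low as the wheel, so tip it, butt up by 10 to 15 degrees, to roll on the strip.
- wheel (a joint): Turn of the roller's wheel in its fork (rad, 0 at the start, either sign, no stops): 1 rad is 24 mm of rolling.
- ramekin: Grey ceramic ramekin, 90 mm across and 45 mm high, standing on the shelf behind the lip; origin under its middle. Bystander.
- coaster: Round bamboo coaster, 96 mm across and 9 mm thick, lying on the shelf behind the lip; origin under its middle. Bystander.
- scoop: Steel ice cream scoop, 175 mm long, up to 35 mm high, lying on the slab on the opposite side of the shelf from the roller; origin under its bowl, handle towards its -x. Bystander.
- strip0 (a joint): How far the strip stands off home (m, 0 = fully home, up is positive) at its length no. 0 of 8: 35 mm long, centred at y = -122.5 mm in the shelf's frame. The strip gives length by length: each slides straight down against a steady friction of about 6 N (so some 12 N where the wheel bears on two), stops solidly at 0 and stays where it is pushed.
- strip1 (a joint): How far the strip stands off home (m, 0 = fully home, up is positive) at its length no. 1 of 8: 35 mm long, centred at y = -87.5 mm in the shelf's frame.
- strip2 (a joint): How far the strip stands off home (m, 0 = fully home, up is positive) at its length no. 2 of 8: 35 mm long, centred at y = -52.5 mm in the shelf's frame.
- strip3 (a joint): How far the strip stands off home (m, 0 = fully home, up is positive) at its length no. 3 of 8: 35 mm long, centred at y = -17.5 mm in the shelf's frame.
- strip4 (a joint): How far the strip stands off home (m, 0 = fully home, up is positive) at its length no. 4 of 8: 35 mm long, centred at y = +17.5 mm in the shelf's frame.
- strip5 (a joint): How far the strip stands off home (m, 0 = fully home, up is positive) at its length no. 5 of 8: 35 mm long, centred at y = +52.5 mm in the shelf's frame.
- strip6 (a joint): How far the strip stands off home (m, 0 = fully home, up is positive) at its length no. 6 of 8: 35 mm long, centred at y = +87.5 mm in the shelf's frame.
- strip7 (a joint): How far the strip stands off home (m, 0 = fully home, up is positive) at its length no. 7 of 8: 35 mm long, centred at y = +122.5 mm in the shelf's frame.
Things that resemble listed ones, but are neither listed nor needed, are in the scene too. What is shaped like the roller but purple or turquoise is not meant.

How it is judged:
On the way:
1. the roller rolls along the shelf's strip under pressure: its wheel has turned by more than 3 rad (72 mm of rolling) while it bears on the strip with more than 5 N ((value of joint wheel above 3 rad or value of joint wheel below -3 rad) and contact force between roller and shelf above 5 N), for 0.1 s.
At the end, for the whole second after the job is handed in: Every one of the strip's eight lengths is home to within 1.6 mm; the roller stands at rest on the slab, clear of the shelf, on its wheel and butt (upright within 0.2 rad, origin less than 12 mm above the slab); ramekin, coaster and scoop are within 20 mm of where they started (value of joint each of strip0, strip1, strip2, strip3, strip4, strip5, strip6, strip7 below 0.0016 m and height (world z) of roller below 0.012 m and angle between roller's own z axis and vertical below 0.2 rad and linear speed of roller below 0.03 m/s and contact force between roller and shelf below 0.2 N and distance of each of ramekin, coaster, scoop from where it was at the start of the episode below 0.02 m); the robot touches nothing.
It fails at once if the fingers or the arm press on the shelf or its strip with more than 5 N (contact force between any of the fingers, the arm and shelf above 5 N).
It fails at once if ramekin, coaster or scoop pushed more than 20 mm from its place (distance of any of ramekin, coaster, scoop from where it was at the start of the episode above 0.02 m).
It also fails if it takes over 64 s, if anything falls off the work surface, if the arm or the gripper's body presses on something with over 40 N, if the wrist force passes 120 N, or if a joint passes its speed limit or range.

## Working session

There is one attempt and no reset: what is moved stays moved. The work goes in short steps, Python scripts to look and compute and a tool call to move; the robot and the scene stay as the last step left them, time stands still between calls to the robot, and variables do not carry over. Pictures are saved under pics/ and viewed, and the job is handed in when it is done.

Besides the shell and the picture viewer there is one more tool, called after "Emit:" by a JSON object that holds its "api" and its "payload", one argument or row to a line. send_rows: Moves the arm, as the interface text tells. Its arguments: {"type":"object","properties":{"targets":{"type":"array","items":{"type":"array","items":{"type":"number"}}},"squeeze":{"type":"number"}},"required":["targets"]}

```bash
ls; mkdir -p pics; python3 - <<'E'
from rig import env, optics
import cv2
print(env.observe())
for n in("scene","top"):
    f=optics.grab_frame(n); cv2.imwrite(f"pics/{n}0.png",f["color"][:,:,::-1])
    print({k:v for k,v in f.items() if k!="color"})
E
```

```text
pics
{'clock': 0.0, 'joint_positions': array([ 1.04368731e+00,  1.81509682e-01,  1.60797223e+00, -1.95092449e-05,
        1.35379402e+00, -2.06321478e-01]), 'qvel': array([ 5.31371274e-04,  5.72799570e-04, -1.23313712e-03,  1.25333652e-06,
        5.97318730e-04,  5.46486752e-04]), 'tau': array([-7.23820667e-04, -4.33883142e+01, -3.41836774e+01,  7.01516122e-02,
        3.87588004e-02, -1.36435965e-04]), 'eef_pos': array([0.18101852, 0.54517185, 0.21244509]), 'tool_rot': array([-2.92880788e-04,  1.59704796e-01,  9.87164459e-01, -7.89096235e-04]), 'contact_force': array([-0.16282374,  0.09430898,  0.38691429]), 'ft_torque': array([-0.01014826,  0.03514722, -0.01950872]), 'gripper_width': 0.08823381069760233}
{'fx': 376.3341947766046, 'fy': 376.3341947766046, 'cx': 319.86903490347913, 'cy': 202.4728223222194, 'k1': -0.0015692025838960582, 'R': array([[-0.19298999,  0.98103236,  0.01817618],
       [ 0.58008819,  0.12901694, -0.8042713 ],
       [-0.7913612 , -0.14467252, -0.59398427]]), 't': array([-0.00701754, -0.2201163 ,  1.53824964])}
{'fx': 410.0472013460608, 'fy': 410.0472013460608, 'cx': 323.6423557405266, 'cy': 195.71694859742198, 'k1': -0.07249055383578006, 'R': array([[-0.01666659, -0.99984005, -0.00648777],
       [-0.98167812,  0.01759498, -0.18973268],
       [ 0.18981648,  0.0032067 , -0.98181435]]), 't': array([0.10600237, 0.47322867, 1.34365377])}
```

View pics/scene0.png

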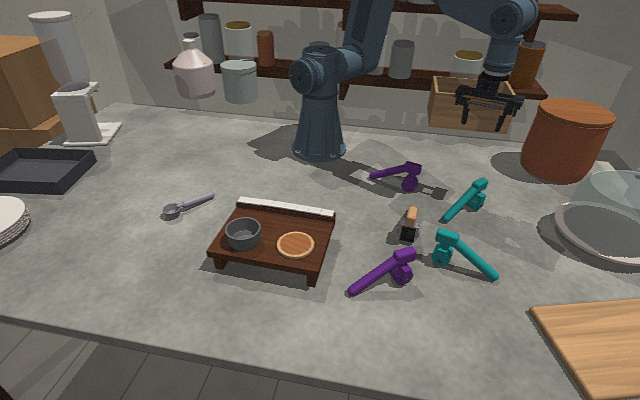

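View pics/top0.png

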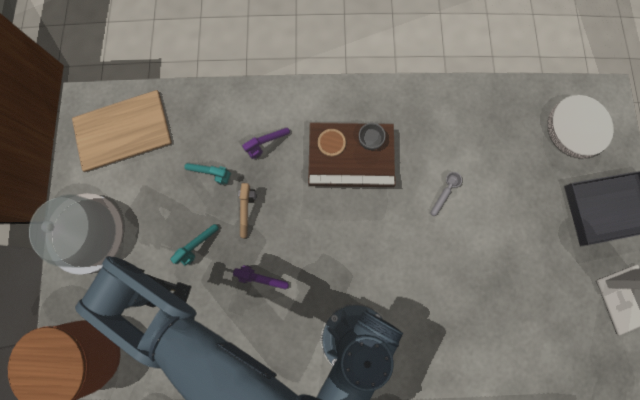

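The top view shows the shelf at about (352,153) with its white strip at row 180, and the scoop at (447,193). Five things are roller-shaped: purple at (267,140) and (262,278), turquoise at (208,172) and (196,244), and a beech one with a black wheel at (247,208). The beech and black one fits the description, so I'll confirm it in enlarged crops.

```bash
python3 - <<'E'
import cv2,numpy as np
a=cv2.imread("pics/top0.png")[165:255,205:295]; b=cv2.imread("pics/scene0.png")[190:255,375:440]
cv2.imwrite("pics/crop0.png",np.hstack([cv2.resize(a,(400,400),interpolation=2),cv2.resize(b,(400,400),interpolation=2)]))
a=cv2.imread("pics/top0.png")[165:195,300:405]; b=cv2.imread("pics/scene0.png")[190:230,225:345]
cv2.imwrite("pics/crop1.png",np.vstack([cv2.resize(a,(798,228),interpolation=2),cv2.resize(b,(798,266),interpolation=2)]))
E
```

```text
(no output)
```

View pics/crop0.png

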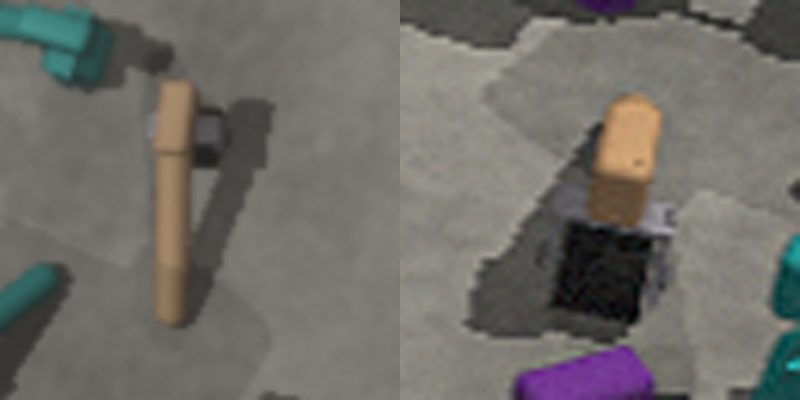

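View pics/crop1.png

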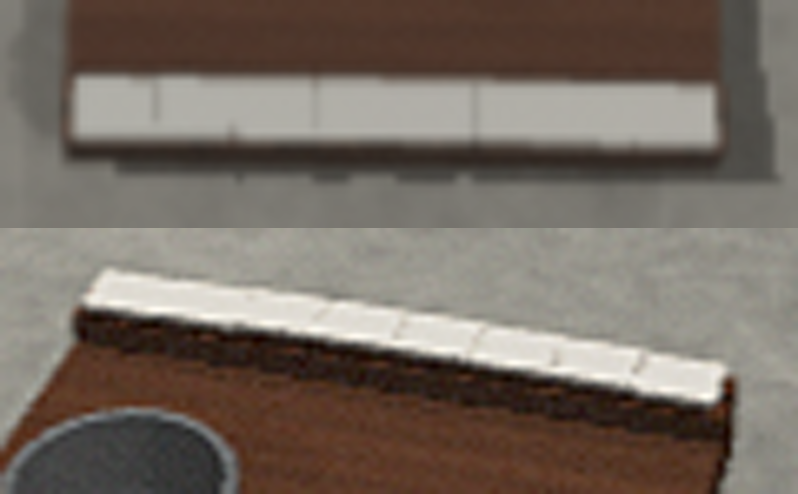

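The crops confirm it: the roller is beech with a black wheel and steel fork. Its block top is at about (245,191) in the top view, and the butt is at (243,236). Next I'll measure the positions.

```bash
cat > h.py <<'E'
import cv2,numpy as np
from rig import env, optics
from scipy.spatial.transform import Rotation as Ro
def ray(f,uv):
    x=(np.array(uv,float)-[f["cx"],f["cy"]])/[f["fx"],f["fy"]]
    rd=np.linalg.norm(x); r=rd
    for _ in range(20): r=rd/(1+f["k1"]*r*r)
    if rd>0: x=x*r/rd
    d=f["R"].T@np.array([x[0],x[1],1]); c=-f["R"].T@f["t"]; return c,d
def cast(f,uv,z):
    c,d=ray(f,uv); return c+d*(z-c[2])/d[2]
def proj(f,X):
    p=f["R"]@np.array(X,float)+f["t"]; x=p[:2]/p[2]; x=x*(1+f["k1"]*(x@x)); return x*[f["fx"],f["fy"]]+[f["cx"],f["cy"]]
def largest(m):
    cs,_=cv2.findContours(m.astype(np.uint8),cv2.RETR_EXTERNAL,cv2.CHAIN_APPROX_NONE); return max(cs,key=cv2.contourArea)
def tool():
    o=env.observe(); q=o["tool_rot"]; return o["eef_pos"],Ro.from_quat([q[1],q[2],q[3],q[0]]).as_matrix(),o
E
python3 - <<'E'
from h import *
T=optics.grab_frame("top"); S=optics.grab_frame("scene")
def hsv(f): return cv2.cvtColor(f["color"],cv2.COLOR_RGB2HSV).astype(int)
def win(sh,x0,y0,x1,y1):
    m=np.zeros(sh,bool); m[y0:y1,x0:x1]=1; return m
for n,f,w in(("top",T,(230,175,262,250)),("scene",S,(395,195,425,245))):
    H=hsv(f); m=win(H.shape[:2],*w)&(H[...,0]<25)&(H[...,1]>60)&(H[...,2]>60)
    c=largest(m); r=cv2.minAreaRect(c); print(n,"beech",cv2.boundingRect(c),r,)
    if n=="top":
        pts=np.argwhere(m)
        for row in range(pts[:,0].min(),pts[:,0].max()+1,3):
            q=pts[pts[:,0]==row][:,1]; print(row,q.min(),q.max())
for n,f,w in(("top",T,(295,165,410,195)),("scene",S,(225,190,345,222))):
    H=hsv(f); m=win(H.shape[:2],*w)&(H[...,1]<40)&(H[...,2]>(150 if n=="top" else 175))
    c=largest(m); b=cv2.boxPoints(cv2.minAreaRect(c)); print(n,"strip",b.tolist(),[cast(f,p,0.0917).round(4).tolist() for p in b])
    h=cv2.approxPolyDP(c,4,True)[:,0]; print([ (p.tolist(),cast(f,p,0.0917).round(4).tolist()) for p in h])
for p in [(245,191.5),(245.8,183.2),(243.9,199)]: print(cast(T,p,.102).round(4))
print("butt",cast(T,(243.5,237),.02).round(4), "scene blk", )
# scene block top centre from crop (632,140)
print(cast(S,(375+232/400*65,190+142/400*65),.102).round(4))
E
```

```text
top beech (239, 183, 11, 55) ((243.11070251464844, 209.951904296875), (9.607595443725586, 54.24513244628906), 3.094058036804199)
183 242 247
186 241 249
189 240 249
192 240 248
195 240 248
198 240 247
201 240 247
204 240 247
207 240 247
210 240 247
213 240 247
216 240 247
219 240 247
222 240 247
225 240 247
228 240 246
231 240 246
234 240 246
237 241 245
scene beech (405, 205, 13, 22) ((411.1153869628906, 215.42308044433594), (9.805806159973145, 21.57277488708496), 11.309932708740234)
top strip [[309.9130859375, 181.9987335205078], [310.01763916015625, 174.78285217285156], [393.10162353515625, 175.98695373535156], [392.9970703125, 183.2028350830078]] [[0.5129, 0.1421, 0.0917], [0.5374, 0.1415, 0.0917], [0.5284, -0.1332, 0.0917], [0.504, -0.1317, 0.0917]]
[([310, 176], [0.5333, 0.1416, 0.0917]), ([310, 182], [0.5129, 0.1419, 0.0917]), ([393, 183], [0.5047, -0.1317, 0.0917]), ([388, 176], [0.5287, -0.1163, 0.0917])]
scene strip [[236.87106323242188, 200.8231658935547], [237.87673950195312, 194.40235900878906], [333.4125671386719, 209.3657989501953], [332.4068908691406, 215.78660583496094]] [[0.5283, -0.1346, 0.0917], [0.4974, -0.1434, 0.0917], [0.508, 0.1443, 0.0917], [0.5373, 0.1464, 0.0917]]
[([237, 200], [0.5244, -0.1357, 0.0917]), ([333, 212], [0.5202, 0.1452, 0.0917]), ([266, 199], [0.5015, -0.0556, 0.0917])]
[0.4827 0.3543 0.102 ]
[0.5105 0.3523 0.102 ]
[0.4579 0.3574 0.102 ]
butt [0.3418 0.3729 0.02  ] scene blk
[0.4906 0.3625 0.102 ]
```

```bash
python3 - <<'E'
from h import *
T=optics.grab_frame("top"); S=optics.grab_frame("scene")
out=[]
for f,(x0,y0) in((T,(225,172)),(S,(390,195))):
    im=cv2.resize(f["color"][y0:y0+40,x0:x0+40,::-1],(400,400),interpolation=cv2.INTER_CUBIC)
    # predicted block edges for hypothesised pose
    yaw=-0.1; c=np.array([.486,.3585])
    fw=np.array([np.cos(yaw),np.sin(yaw)]); lf=np.array([-fw[1],fw[0]])
    for z in(.102,.068):
        P=[np.append(c+a*.028*fw+b*.013*lf,z) for a,b in((1,1),(1,-1),(-1,-1),(-1,1))]
        p=np.array([(proj(f,q)-[x0,y0]+.5)*10 for q in P]).astype(np.int32)
        cv2.polylines(im,[p],True,(0,255,0) if z>.1 else (255,0,0),1)
    out.append(im)
cv2.imwrite("pics/crop2.png",np.hstack(out))
E
```

```text
(no output)
```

View pics/crop2.png

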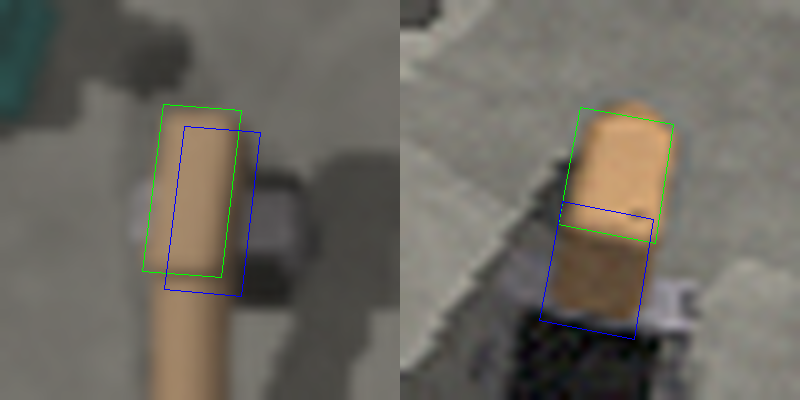

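The model outline agrees with both views to within a few mm, so I take the block centre as (0.486, 0.3585) with yaw −0.10. Working out the approach.

```bash
cat >> h.py <<'E'
def pose(yaw,tilt=0.0):
    # roller heading yaw; tool x = -roller x, z down, then tilt about tool y
    return Ro.from_euler('z',yaw).as_matrix()@np.diag([-1,1,-1.])@Ro.from_euler('y',tilt).as_matrix()
def delta(pos,R):
    p,r,o=tool()
    print("t",round(o["clock"],2),"tcp",p.round(4),"F",o["contact_force"].round(1),"w",round(o["gripper_width"],4))
    print(" d cm",(r.T@(np.array(pos)-p)*100).round(2)," rot",Ro.from_matrix(r.T@R).as_rotvec().round(3))
E
python3 - <<'E'
from h import *
delta((.473,.3598,.15),pose(-.1)); delta((.473,.3598,.067),pose(-.1))
E
```

```text
t 0.3 tcp [0.1812 0.5455 0.213 ] F [ 0.5 -0.1  0.4] w 0.0883
 d cm [-33.55  -8.42   6.3 ]  rot [-0.001 -0.    -0.221]
t 0.3 tcp [0.1812 0.5455 0.213 ] F [ 0.5 -0.1  0.4] w 0.0883
 d cm [-33.55  -8.42  14.6 ]  rot [-0.001 -0.    -0.221]
```

Emit:
{"api": "send_rows", "payload": {
  "targets": [
    [-17,-4.2,0,0,0,-0.1,60],
    [-17,-4.2,0,0,0,-0.1,60],
    [-17,-4.2,0,0,0,-0.1,60],
    [-33.5,-8.4,2,0,0,-0.22,60],
    [-33.5,-8.4,4,0,0,-0.22,60],
    [-33.5,-8.4,6.3,0,0,-0.22,60],
    [-33.5,-8.4,6.3,0,0,-0.22,60],
    [-33.5,-8.4,6.3,0,0,-0.22,60],
    [-33.5,-8.4,6.3,0,0,-0.22,60],
    [-33.5,-8.4,6.3,0,0,-0.22,60]
  ]
}}

```text
clock: 1.13
eef_pos: [0.4755, 0.3567, 0.1479]
tool_rot: [-0.001, 0.053, 0.999, -0.001]
contact_force: [-0.2, -0.4, -0.7]
gripper_width: 0.0674
```

```bash
python3 - <<'E'
from h import *
delta((.473,.3598,.067),pose(-.1))
im=[]
for n in("top","scene"):
    f=optics.grab_frame(n); 
    u,v=proj(f,(.48,.36,.1)).astype(int); im.append(cv2.resize(f["color"][v-40:v+40,u-40:u+40,::-1],(400,400),interpolation=2))
cv2.imwrite("pics/a1.png",np.hstack(im))
E
```

```text
t 1.13 tcp [0.4755 0.3567 0.1479] F [-0.2 -0.4 -0.7] w 0.0674
 d cm [0.27 0.31 8.09]  rot [-0.002 -0.002 -0.006]
```

View pics/a1.png

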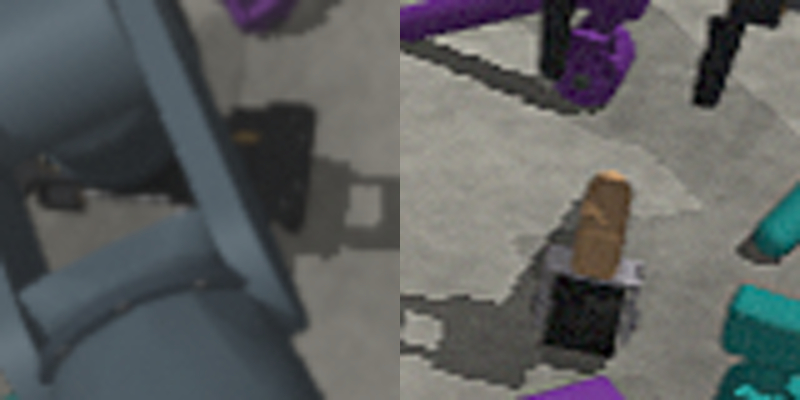

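The fingers straddle the block: their tips are at about (555,75) and (710,100) in the scene crop, with the block at (605,230). Descending and gripping.

Emit:
{"api": "send_rows", "payload": {
  "targets": [
    [0.1,0.2,3,0,0,0,60],
    [0.1,0.2,5,0,0,0,60],
    [0.1,0.2,7,0,0,0,60],
    [0.1,0.2,7.8,0,0,0,60],
    [0.1,0.2,7.9,0,0,0,60],
    [0.1,0.2,7.9,0,0,0,60],
    [0.1,0.2,7.9,0,0,0,60]
  ]
}}

```text
clock: 1.82
eef_pos: [0.4725, 0.3634, 0.073]
tool_rot: [0.001, 0.05, 0.999, 0.001]
contact_force: [0.2, -0.2, -0.4]
gripper_width: 0.0677
```

Emit:
{"api": "send_rows", "payload": {
  "targets": [
    [0,0,0,0,0,0,140],
    [0,0,0,0,0,0,180],
    [0,0,0,0,0,0,255],
    [0,0,0,0,0,0,255],
    [0,0,0,0,0,0,255],
    [0,0,0,0,0,0,255],
    [0,0,0,0,0,0,255],
    [0,0,0,0,0,0,255]
  ],
  "squeeze": 50
}}

```text
clock: 2.48
eef_pos: [0.472, 0.3623, 0.0714]
tool_rot: [0.0, 0.05, 0.999, -0.0]
contact_force: [-0.8, -0.7, 1.8]
gripper_width: 0.025
```

```bash
python3 - <<'E'
from h import *
delta((.473,.3598,.067),pose(-.1))
f=optics.grab_frame("scene"); u,v=proj(f,(.48,.36,.1)).astype(int); cv2.imwrite("pics/a2.png",cv2.resize(f["color"][v-45:v+45,u-60:u+60,::-1],(800,600),interpolation=2))
E
```

```text
t 2.48 tcp [0.472  0.3623 0.0714] F [-0.8 -0.7  1.8] w 0.025
 d cm [-0.12 -0.23  0.44]  rot [-0.     0.    -0.001]
```

View pics/a2.png

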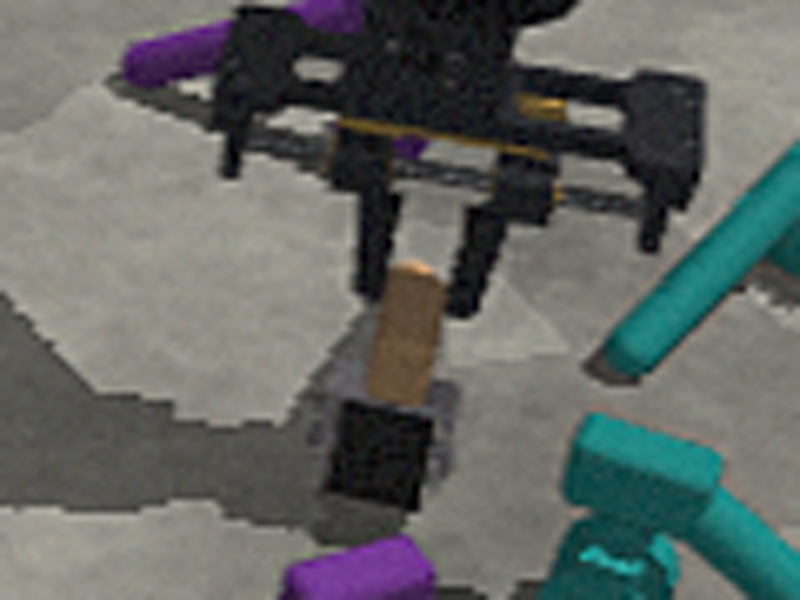

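Gripped: the opening is 25 mm. Lifting, then turning to head along −y (the last joint's range allows only that way), with the butt raised 12°.

Emit:
{"api": "send_rows", "payload": {
  "targets": [
    [0,0,-2,0,0,0,255],
    [0,0,-5,0,0,0,255],
    [0,0,-9,0,0,0,255],
    [0,0,-13,0,0,0,255],
    [0,0,-15,0,0,0,255],
    [0,0,-15,0,0,0,255]
  ]
}}

```text
clock: 3.03
eef_pos: [0.4745, 0.3639, 0.227]
tool_rot: [0.004, 0.05, 0.999, 0.002]
contact_force: [1.1, 0.1, -3.5]
gripper_width: 0.025
```

```bash
python3 - <<'E'
from h import *
delta((.5235,.1265,.20),pose(-1.604,.21))
delta((.5235,.1265,.20),pose(-1.604,0))
E
```

```text
t 3.03 tcp [0.4745 0.3639 0.227 ] F [ 1.1  0.1 -3.5] w 0.025
 d cm [ -7.24 -23.14   2.63]  rot [-0.148  0.171  1.498]
t 3.03 tcp [0.4745 0.3639 0.227 ] F [ 1.1  0.1 -3.5] w 0.025
 d cm [ -7.24 -23.14   2.63]  rot [0.01  0.002 1.503]
```

Emit:
{"api": "send_rows", "payload": {
  "targets": [
    [-1,-3,0,0,0,0.12,255],
    [-2,-5,0,0,0,0.24,255],
    [-3,-8,0,0,0,0.36,255],
    [-4,-11,0,0,0,0.48,255],
    [-5,-14,0,0,0,0.6,255],
    [-6,-17,0,0,0,0.72,255],
    [-7.2,-20,0,0,0,0.84,255],
    [-7.2,-23,0,0,0,0.96,255],
    [-7.2,-23.1,0,0,0,1.08,255],
    [-7.2,-23.1,0,0,0,1.15,255]
  ]
}}

```text
clock: 3.87
eef_pos: [0.5188, 0.1233, 0.218]
tool_rot: [-0.002, 0.589, 0.808, -0.002]
contact_force: [0.1, 1.0, -2.8]
gripper_width: 0.025
```

Emit:
{"api": "send_rows", "payload": {
  "targets": [
    [0,0,0,0,0,0.12,255],
    [0,0,0,0,0,0.24,255],
    [0,0,0,0,0,0.35,255],
    [0,0,0,0,0,0.35,255],
    [0,0,0,0,0,0.35,255],
    [0,0,0,0,0,0.35,255]
  ]
}}

```text
clock: 4.37
eef_pos: [0.5195, 0.1254, 0.2198]
tool_rot: [-0.001, 0.717, 0.698, -0.001]
contact_force: [0.1, -0.0, -2.2]
gripper_width: 0.0247
```

```bash
python3 - <<'E'
from h import *
delta((.5235,.1265,.20),pose(-1.604,.21))
E
```

```text
t 4.37 tcp [0.5195 0.1254 0.2198] F [ 0.1 -0.  -2.2] w 0.0247
 d cm [0.12 0.4  1.98]  rot [-0.003  0.21   0.006]
```

Emit:
{"api": "send_rows", "payload": {
  "targets": [
    [0.1,0.4,0,0,0.1,0,255],
    [0.1,0.4,0.5,0,0.21,0,255],
    [0.1,0.4,1,0,0.21,0,255],
    [0.1,0.4,1,0,0.21,0,255],
    [0.1,0.4,1,0,0.21,0,255],
    [0.1,0.4,1,0,0.21,0,255]
  ]
}}

```text
clock: 4.87
eef_pos: [0.5242, 0.1268, 0.2114]
tool_rot: [-0.072, 0.713, 0.693, 0.075]
contact_force: [0.4, 0.2, -3.7]
gripper_width: 0.0251
```

```bash
python3 - <<'E'
from h import *
delta((.5235,.1265,.20),pose(-1.604,.21))
im=[]
for n in("top","scene"):
    f=optics.grab_frame(n); u,v=proj(f,(.52,.10,.1)).astype(int); im.append(cv2.resize(f["color"][v-55:v+55,u-55:u+55,::-1],(400,400),interpolation=2))
cv2.imwrite("pics/a3.png",np.hstack(im))
E
```

```text
t 4.87 tcp [0.5242 0.1268 0.2114] F [ 0.4  0.2 -3.7] w 0.0251
 d cm [-0.26 -0.07  1.11]  rot [-0.001  0.002  0.005]
```

View pics/a3.png

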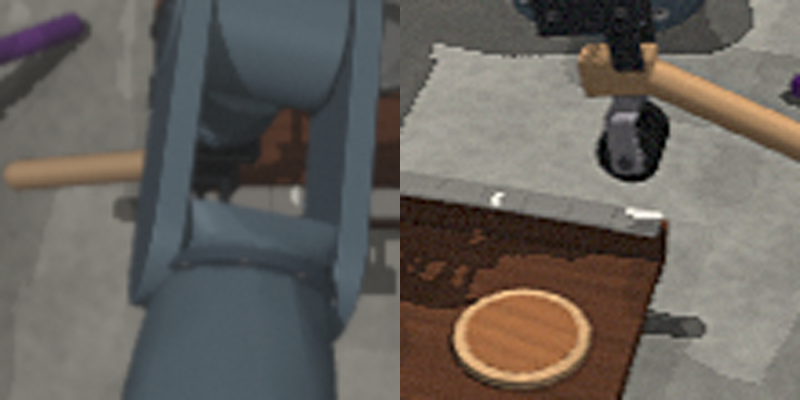

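The wheel hangs over the strip's left end (wheel at about (635,145) in the scene crop, strip end at (650,215)) with the butt raised. Lowering now and watching the force.

Emit:
{"api": "send_rows", "payload": {
  "targets": [
    [-0.5,-0.1,2,0,0,0,255],
    [-0.8,-0.1,3.5,0,0,0,255],
    [-0.9,-0.1,4.0,0,0,0,255],
    [-0.9,-0.1,4.2,0,0,0,255],
    [-0.9,-0.1,4.2,0,0,0,255],
    [-0.9,-0.1,4.2,0,0,0,255]
  ]
}}

```text
clock: 5.47
eef_pos: [0.524, 0.1265, 0.1693]
tool_rot: [-0.072, 0.713, 0.693, 0.076]
contact_force: [-0.1, 0.2, -4.2]
gripper_width: 0.025
```

```bash
python3 - <<'E'
from h import *
delta((.5235,.1265,.164),pose(-1.604,.21))
f=optics.grab_frame("scene"); u,v=proj(f,(.52,.10,.1)).astype(int); cv2.imwrite("pics/a4.png",cv2.resize(f["color"][v-40:v+40,u-50:u+50,::-1],(750,600),interpolation=2))
E
```

```text
t 5.47 tcp [0.524  0.1265 0.1693] F [-0.1  0.2 -4.2] w 0.025
 d cm [-0.11 -0.05  0.52]  rot [0.001 0.    0.004]
```

View pics/a4.png

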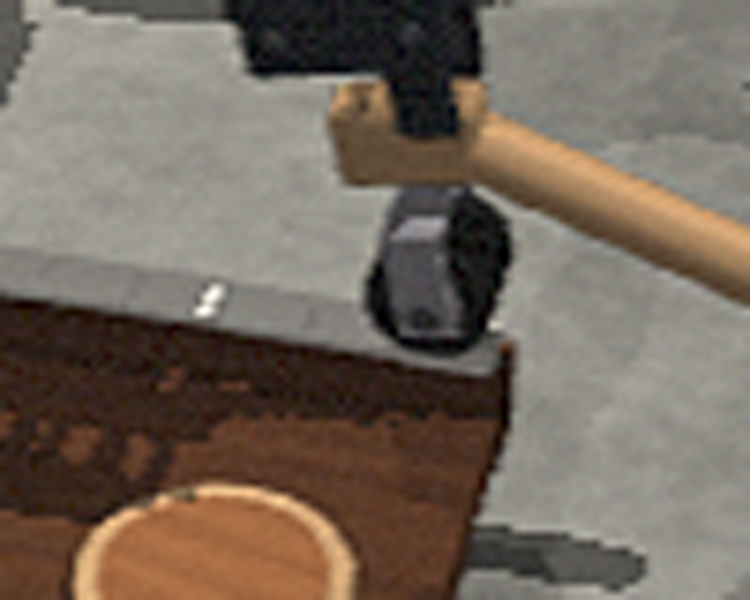

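The wheel sits just over the strip's left end with no contact yet. Lowering gently.

Emit:
{"api": "send_rows", "payload": {
  "targets": [
    [0,0,0.1,0,0,0,255],
    [0,0,0.2,0,0,0,255],
    [-0.1,0,0.3,0,0,0,255],
    [-0.1,0,0.4,0,0,0,255],
    [-0.1,0,0.4,0,0,0,255]
  ]
}}

```text
clock: 5.93
eef_pos: [0.5232, 0.126, 0.164]
tool_rot: [-0.073, 0.714, 0.693, 0.075]
contact_force: [0.4, 0.3, -3.7]
gripper_width: 0.0253
```

Emit:
{"api": "send_rows", "payload": {
  "targets": [
    [0,0,0.1,0,0,0,255],
    [0,0,0.2,0,0,0,255],
    [0,0,0.2,0,0,0,255]
  ]
}}

```text
clock: 6.18
eef_pos: [0.5236, 0.1265, 0.1628]
tool_rot: [-0.073, 0.714, 0.693, 0.076]
contact_force: [-2.0, -0.4, 0.8]
gripper_width: 0.025
```

Contact is felt at TCP z of about 0.163. First pass: rolling right at about this height.

Emit:
{"api": "send_rows", "payload": {
  "targets": [
    [-1.2,0,-0.15,0,0,0,255],
    [-2.5,0,-0.42,0,0,0,255],
    [-3.8,0,-0.7,0,0,0,255],
    [-5.1,0,-0.98,0,0,0,255],
    [-6.4,0,-1.26,0,0,0,255],
    [-7.7,0,-1.53,0,0,0,255],
    [-9,0,-1.81,0,0,0,255],
    [-10.3,0,-2.09,0,0,0,255],
    [-11.6,0,-2.37,0,0,0,255],
    [-11.6,0,-2.37,0,0,0,255]
  ]
}}

```text
clock: 7.02
eef_pos: [0.5201, 0.0055, 0.1617]
tool_rot: [-0.072, 0.714, 0.692, 0.075]
contact_force: [-1.3, -1.2, 1.4]
gripper_width: 0.0249
```

```bash
python3 - <<'E'
from h import *
delta((.5195-.033*.12,.0035-.117,.161),pose(-1.604,.21))
f=optics.grab_frame("scene"); u,v=proj(f,(.52,.03,.1)).astype(int); cv2.imwrite("pics/a5.png",cv2.resize(f["color"][v-45:v+45,u-60:u+60,::-1],(800,600),interpolation=2))
E
```

```text
t 7.02 tcp [0.5201 0.0055 0.1617] F [-1.3 -1.2  1.4] w 0.0249
 d cm [-11.66  -0.08  -2.39]  rot [0.    0.001 0.001]
```

View pics/a5.png

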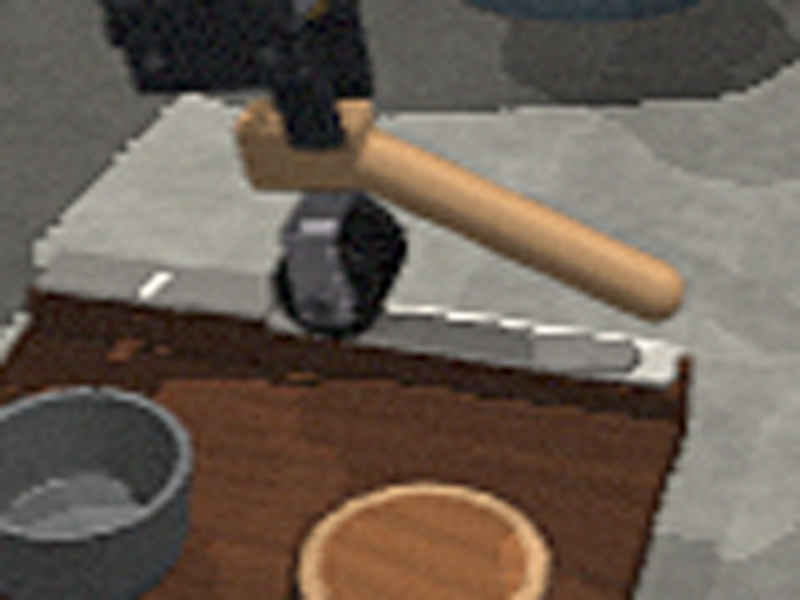

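The first half rolled well: the wheel is mid-strip at (335,265), the proud lengths show ahead of it, and the butt clears. Continuing to the right end.

Emit:
{"api": "send_rows", "payload": {
  "targets": [
    [-1.2,0,-0.22,0,0,0,255],
    [-2.5,0,-0.48,0,0,0,255],
    [-3.8,0,-0.76,0,0,0,255],
    [-5.1,0,-1.04,0,0,0,255],
    [-6.4,0,-1.32,0,0,0,255],
    [-7.7,0,-1.6,0,0,0,255],
    [-9,0,-1.88,0,0,0,255],
    [-10.3,0,-2.16,0,0,0,255],
    [-11.8,0,-2.48,0,0,0,255],
    [-11.8,0,-2.4,0,0,0,255]
  ]
}}

```text
clock: 7.9
eef_pos: [0.5162, -0.116, 0.1602]
tool_rot: [-0.072, 0.715, 0.692, 0.074]
contact_force: [-1.3, 0.1, 2.2]
gripper_width: 0.0251
```

Emit:
{"api": "send_rows", "payload": {
  "targets": [
    [0,0,0.1,0,0,0,255],
    [0,0,0.2,0,0,0,255],
    [-0.05,0,0.3,0,0,0,255],
    [-0.05,0,0.3,0,0,0,255]
  ]
}}

```text
clock: 8.23
eef_pos: [0.517, -0.1128, 0.1597]
tool_rot: [-0.072, 0.714, 0.693, 0.075]
contact_force: [-5.5, -0.3, 17.7]
gripper_width: 0.0251
```

It is home at the right end (z 0.1597, net about 21 N, solid). Rolling back to the left at this depth.

Emit:
{"api": "send_rows", "payload": {
  "targets": [
    [1.2,0,0.25,0,0,0,255],
    [2.4,0,0.51,0,0,0,255],
    [3.6,0,0.77,0,0,0,255],
    [4.8,0,1.02,0,0,0,255],
    [6,0,1.28,0,0,0,255],
    [7.2,0,1.53,0,0,0,255],
    [8.4,0,1.79,0,0,0,255],
    [9.6,0,2.04,0,0,0,255],
    [10.8,0,2.3,0,0,0,255],
    [12,0,2.55,0,0,0,255]
  ]
}}

```text
clock: 9.07
eef_pos: [0.5215, 0.0104, 0.1597]
tool_rot: [-0.071, 0.714, 0.693, 0.076]
contact_force: [-2.4, -3.0, 12.7]
gripper_width: 0.0248
```

Emit:
{"api": "send_rows", "payload": {
  "targets": [
    [1.2,0,0.25,0,0,0,255],
    [2.4,0,0.51,0,0,0,255],
    [3.6,0,0.77,0,0,0,255],
    [4.8,0,1.02,0,0,0,255],
    [6,0,1.28,0,0,0,255],
    [7.2,0,1.53,0,0,0,255],
    [8.4,0,1.79,0,0,0,255],
    [9.6,0,2.04,0,0,0,255],
    [10.8,0,2.3,0,0,0,255],
    [11.4,0,2.43,0,0,0,255]
  ]
}}

```text
clock: 9.9
eef_pos: [0.5254, 0.1283, 0.1597]
tool_rot: [-0.071, 0.713, 0.693, 0.077]
contact_force: [-1.4, -0.4, 10.7]
gripper_width: 0.0253
```

```bash
python3 - <<'E'
from h import *
delta((.5195+.033*.12,.0035+.123,.157),pose(-1.604,.21))
f=optics.grab_frame("scene"); u,v=proj(f,(.52,.03,.1)).astype(int); cv2.imwrite("pics/a6.png",cv2.resize(f["color"][v-45:v+45,u-75:u+45,::-1],(800,600),interpolation=2))
E
```

```text
t 9.9 tcp [0.5254 0.1283 0.1597] F [-1.4 -0.4 10.7] w 0.0253
 d cm [-0.23 -0.19  0.22]  rot [ 0.004 -0.     0.005]
```

View pics/a6.png

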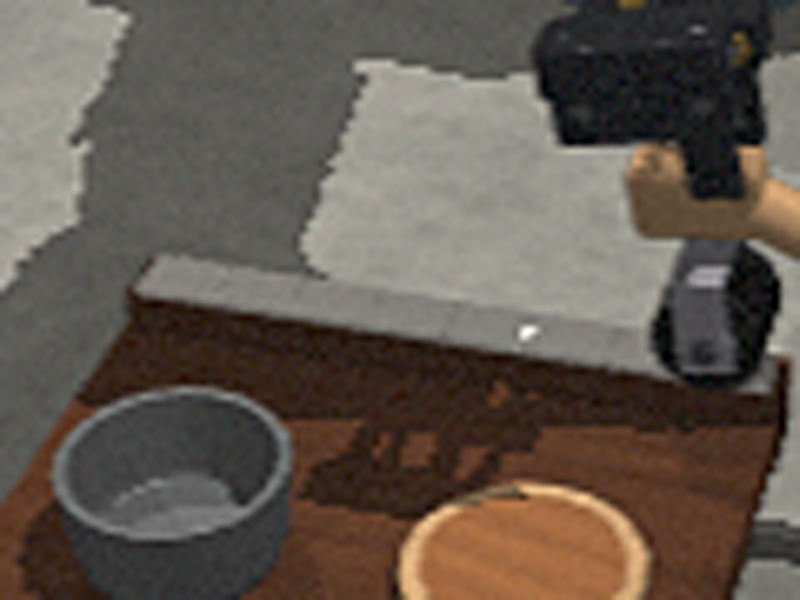

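The strip looks even (row 265 at the left end to row 370 at the right), with z at 0.1597 at all three places. Pressing harder here to check that it is solid, then making a firmer third pass.

Emit:
{"api": "send_rows", "payload": {
  "targets": [
    [0.2,-0.1,0.15,0,0,0,255],
    [0.2,-0.1,0.3,0,0,0,255],
    [0.2,-0.1,0.4,0,0,0,255],
    [0.2,-0.1,0.4,0,0,0,255]
  ]
}}

```text
clock: 10.28
eef_pos: [0.5263, 0.1306, 0.1592]
tool_rot: [-0.07, 0.713, 0.693, 0.079]
contact_force: [-5.6, -0.9, 27.7]
gripper_width: 0.0245
```

Emit:
{"api": "send_rows", "payload": {
  "targets": [
    [-1.2,-0.1,-0.25,0,0,0,255],
    [-2.4,-0.1,-0.51,0,0,0,255],
    [-3.6,-0.2,-0.77,0,0,0,255],
    [-4.8,-0.2,-1.02,0,0,0,255],
    [-6,-0.2,-1.28,0,0,0,255],
    [-7.2,-0.2,-1.53,0,0,0,255],
    [-8.4,-0.2,-1.79,0,0,0,255],
    [-9.6,-0.2,-2.04,0,0,0,255],
    [-10.8,-0.2,-2.3,0,0,0,255],
    [-12,-0.2,-2.55,0,0,0,255]
  ]
}}

```text
clock: 11.12
eef_pos: [0.5214, 0.0067, 0.1594]
tool_rot: [-0.069, 0.713, 0.693, 0.079]
contact_force: [-1.0, 2.4, 25.4]
gripper_width: 0.0254
```

Emit:
{"api": "send_rows", "payload": {
  "targets": [
    [-1.2,0,-0.25,0,0,0,255],
    [-2.4,0,-0.51,0,0,0,255],
    [-3.6,0,-0.77,0,0,0,255],
    [-4.8,0,-1.02,0,0,0,255],
    [-6,0,-1.28,0,0,0,255],
    [-7.2,0,-1.53,0,0,0,255],
    [-8.4,0,-1.79,0,0,0,255],
    [-9.6,0,-2.04,0,0,0,255],
    [-10.8,0,-2.3,0,0,0,255],
    [-12.6,0,-2.68,0,0,0,255]
  ]
}}

```text
clock: 11.95
eef_pos: [0.5172, -0.122, 0.1593]
tool_rot: [-0.069, 0.713, 0.693, 0.078]
contact_force: [0.5, 2.3, 26.3]
gripper_width: 0.0253
```

Emit:
{"api": "send_rows", "payload": {
  "targets": [
    [0,0,0,0,0,0,255],
    [0,0,0,0,0,0,255]
  ]
}}

```text
clock: 12.12
eef_pos: [0.5165, -0.1245, 0.1578]
tool_rot: [-0.068, 0.714, 0.693, 0.077]
contact_force: [1.7, -3.0, 7.4]
gripper_width: 0.025
```

z dropped 1.5 mm and the force fell at the far right end, so I'm taking a look.

```bash
python3 - <<'E'
from h import *
delta((.5195+.033*.12,.0035+.123,.157),pose(-1.604,.21))
f=optics.grab_frame("scene"); u,v=proj(f,(.52,-.08,.1)).astype(int); cv2.imwrite("pics/a7.png",cv2.resize(f["color"][v-45:v+45,u-60:u+60,::-1],(800,600),interpolation=2))
E
```

```text
t 12.12 tcp [ 0.5165 -0.1245  0.1578] F [ 1.7 -3.   7.4] w 0.025
 d cm [24.57 -0.1   5.18]  rot [0.008 0.005 0.003]
```

View pics/a7.png

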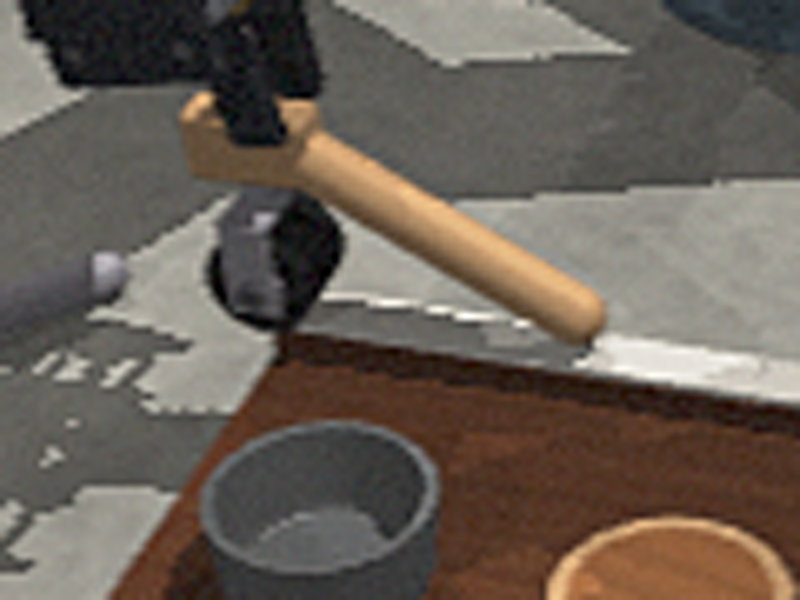

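The wheel has reached the right end of the strip and is just tipping over the edge, so the whole length has been covered. Lifting off and inspecting the strip.

Emit:
{"api": "send_rows", "payload": {
  "targets": [
    [1,0,-1,0,0,0,255],
    [1.5,0,-4,0,0,0,255],
    [2,0,-8,0,0,0,255],
    [2,0,-11,0,0,0,255],
    [2,0,-11,0,0,0,255],
    [2,0,-11,0,0,0,255]
  ]
}}

```text
clock: 12.67
eef_pos: [0.5134, -0.125, 0.2661]
tool_rot: [-0.072, 0.714, 0.693, 0.075]
contact_force: [0.3, 0.2, -5.6]
gripper_width: 0.0251
```

```bash
python3 - <<'E'
from h import *
delta((.5195,.0035,.157),pose(-1.604,0))
f=optics.grab_frame("scene"); im=f["color"][:,:,::-1]
cv2.imwrite("pics/a8.png",np.vstack([cv2.resize(im[90:240,215:345],(520,600)[:1]+(300,),interpolation=2),cv2.resize(im[190:230,225:345],(520,200)[:1]+(173,),interpolation=2)]))
cv2.imwrite("pics/a9.png",cv2.resize(im[150:240,220:340],(800,600),interpolation=2))
g=optics.grab_frame("top")["color"][:,:,::-1]
cv2.imwrite("pics/a10.png",cv2.resize(g[120:210,290:410],(800,600),interpolation=2))
E
```

```text
t 12.67 tcp [ 0.5134 -0.125   0.2661] F [ 0.3  0.2 -5.6] w 0.0251
 d cm [10.32  0.2  13.33]  rot [ 0.002 -0.209  0.003]
```

View pics/a9.png

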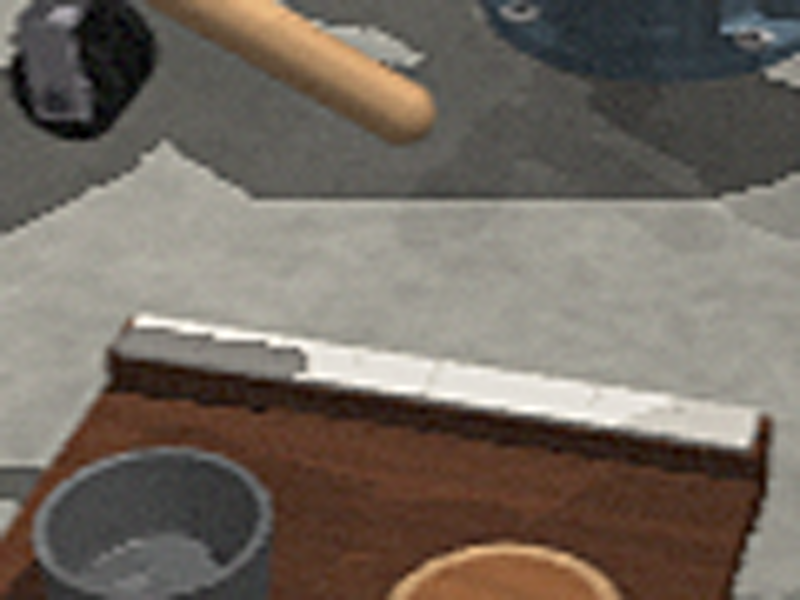

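View pics/a8.png

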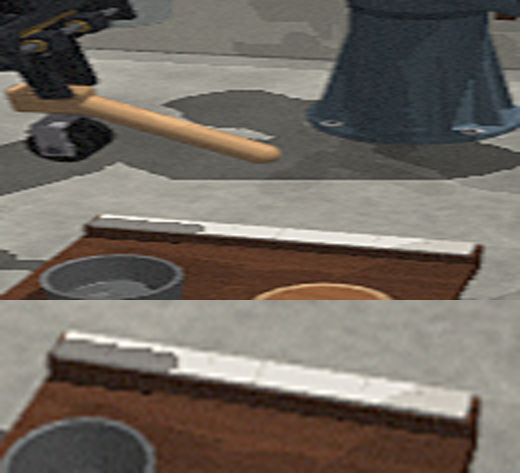

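```bash
python3 - <<'E'
from h import *
a=cv2.imread("pics/scene0.png")[:,:,::-1]; b=optics.grab_frame("scene")
def edge(im,u0,v0):
    # boundary cap-underside/elm on rear side: bright->dark crossing going down
    res=[]
    for u in range(u0-3,u0+4):
        col=im[:,u].astype(float).mean(-1); vv=np.arange(v0-9,v0+10)
        c=col[vv]; k=np.argmin(np.diff(c)); 
        hi,lo=c[max(k-1,0)],c[min(k+2,len(c)-1)]; mid=(hi+lo)/2
        for j in range(max(k-1,0),k+2):
            if c[j]>=mid>c[j+1]: res.append(vv[j]+(c[j]-mid)/(c[j]-c[j+1])); break
    return np.median(res)
for i in range(8):
    s=-.1225+.035*i
    X=np.array([.5195+.033*s+.013,.0035+s,.083]); u,v=proj(b,X).round().astype(int)
    pr=proj(b,[.5195+.033*s+.013,.0035+s,.087])
    e0,e1=edge(a,u,v),edge(b["color"],u,v)
    print(i,u,"home pred",proj(b,X)[1].round(2),"before",round(e0,2),"after",round(e1,2),"drop",round(e1-e0,2), "px/mm",((proj(b,X)[1]-pr[1])/4).round(3))
E
```

```text
0 242 home pred 203.97 before 201.91 after 198.67 drop -3.24 px/mm 0.278
1 254 home pred 205.78 before 203.72 after 199.8 drop -3.91 px/mm 0.279
2 265 home pred 207.61 before 204.93 after 206.8 drop 1.88 px/mm 0.279
3 277 home pred 209.47 before 206.72 after 208.54 drop 1.81 px/mm 0.28
4 289 home pred 211.34 before 208.69 after 210.3 drop 1.61 px/mm 0.28
5 301 home pred 213.23 before 210.75 after 211.92 drop 1.17 px/mm 0.281
6 313 home pred 215.15 before 212.71 after 213.81 drop 1.1 px/mm 0.281
7 325 home pred 217.09 before 214.93 after 215.9 drop 0.97 px/mm 0.282
```

Lengths 2–7 each dropped 1.0–1.9 px, or 3.4–6.7 mm, which fits being home. Lengths 0 and 1 are in shadow, so the edge finder fails there. Lengths 5 and 6 look marginally high, within noise. One more slow, firm pass from right to left will settle it.

Emit:
{"api": "send_rows", "payload": {
  "targets": [
    [0,0.2,4,0,0,0,255],
    [-0.1,0.2,7,0,0,0,255],
    [-0.1,0.2,9,0,0,0,255],
    [-0.1,0.2,10.1,0,0,0,255],
    [-0.1,0.2,10.1,0,0,0,255]
  ]
}}

```text
clock: 13.23
eef_pos: [0.5127, -0.1027, 0.1621]
tool_rot: [-0.077, 0.714, 0.692, 0.074]
contact_force: [-0.2, 0.1, -4.0]
gripper_width: 0.0249
```

Emit:
{"api": "send_rows", "payload": {
  "targets": [
    [0,0,0.2,0,0,0,255],
    [-0.1,0,0.4,0,0,0,255],
    [-0.1,0,0.6,0,0,0,255],
    [-0.2,0,0.8,0,0,0,255],
    [-0.2,0,0.8,0,0,0,255]
  ]
}}

```text
clock: 13.65
eef_pos: [0.5162, -0.1057, 0.1592]
tool_rot: [-0.072, 0.714, 0.693, 0.076]
contact_force: [-0.3, 0.7, 0.1]
gripper_width: 0.0251
```

Emit:
{"api": "send_rows", "payload": {
  "targets": [
    [0,0,0.2,0,0,0,255],
    [-0.1,0,0.4,0,0,0,255],
    [-0.1,0,0.5,0,0,0,255],
    [-0.1,0,0.5,0,0,0,255]
  ]
}}

```text
clock: 13.98
eef_pos: [0.518, -0.1065, 0.158]
tool_rot: [-0.07, 0.714, 0.693, 0.076]
contact_force: [-6.1, -0.0, 21.8]
gripper_width: 0.0251
```

Emit:
{"api": "send_rows", "payload": {
  "targets": [
    [1,0,0.22,0,0,0,255],
    [2,0,0.43,0,0,0,255],
    [3,0,0.65,0,0,0,255],
    [4,0,0.87,0,0,0,255],
    [5,0,1.08,0,0,0,255],
    [6,0,1.3,0,0,0,255],
    [6,0,1.3,0,0,0,255]
  ]
}}

```text
clock: 14.57
eef_pos: [0.5202, -0.0434, 0.158]
tool_rot: [-0.07, 0.713, 0.693, 0.077]
contact_force: [-3.3, 1.6, 22.6]
gripper_width: 0.025
```

Emit:
{"api": "send_rows", "payload": {
  "targets": [
    [1,0,0.22,0,0,0,255],
    [2,0,0.43,0,0,0,255],
    [3,0,0.65,0,0,0,255],
    [4,0,0.87,0,0,0,255],
    [5,0,1.08,0,0,0,255],
    [6,0,1.3,0,0,0,255],
    [6,0,1.3,0,0,0,255]
  ]
}}

```text
clock: 15.15
eef_pos: [0.5224, 0.0183, 0.158]
tool_rot: [-0.07, 0.713, 0.693, 0.078]
contact_force: [-3.4, 1.1, 23.1]
gripper_width: 0.0251
```

Emit:
{"api": "send_rows", "payload": {
  "targets": [
    [1,0,0.22,0,0,0,255],
    [2,0,0.43,0,0,0,255],
    [3,0,0.65,0,0,0,255],
    [4,0,0.87,0,0,0,255],
    [5,0,1.08,0,0,0,255],
    [6,0,1.3,0,0,0,255],
    [6,0,1.3,0,0,0,255]
  ]
}}

```text
clock: 15.73
eef_pos: [0.5237, 0.0802, 0.1558]
tool_rot: [-0.071, 0.713, 0.693, 0.078]
contact_force: [0.4, 1.2, 10.4]
gripper_width: 0.0253
```

Emit:
{"api": "send_rows", "payload": {
  "targets": [
    [1,0,0.22,0,0,0,255],
    [2,0,0.43,0,0,0,255],
    [3,0,0.65,0,0,0,255],
    [4,0,0.87,0,0,0,255],
    [5,0,1.08,0,0,0,255],
    [6,0,1.3,0,0,0,255],
    [6,0,1.3,0,0,0,255]
  ]
}}

```text
clock: 16.32
eef_pos: [0.5257, 0.1419, 0.1558]
tool_rot: [-0.071, 0.713, 0.693, 0.078]
contact_force: [0.0, 0.7, 11.7]
gripper_width: 0.0251
```

```bash
python3 - <<'E'
from h import *
delta((.5195+.033*.12,.0035+.123,.157),pose(-1.604,.21))
f=optics.grab_frame("scene"); u,v=proj(f,(.52,.07,.12)).astype(int); cv2.imwrite("pics/b1.png",cv2.resize(f["color"][v-45:v+45,u-60:u+60,::-1],(800,600),interpolation=2))
E
```

```text
t 16.32 tcp [0.5257 0.1419 0.1558] F [ 0.   0.7 11.7] w 0.0251
 d cm [-1.48 -0.17 -0.44]  rot [ 0.006 -0.001  0.005]
```

View pics/b1.png

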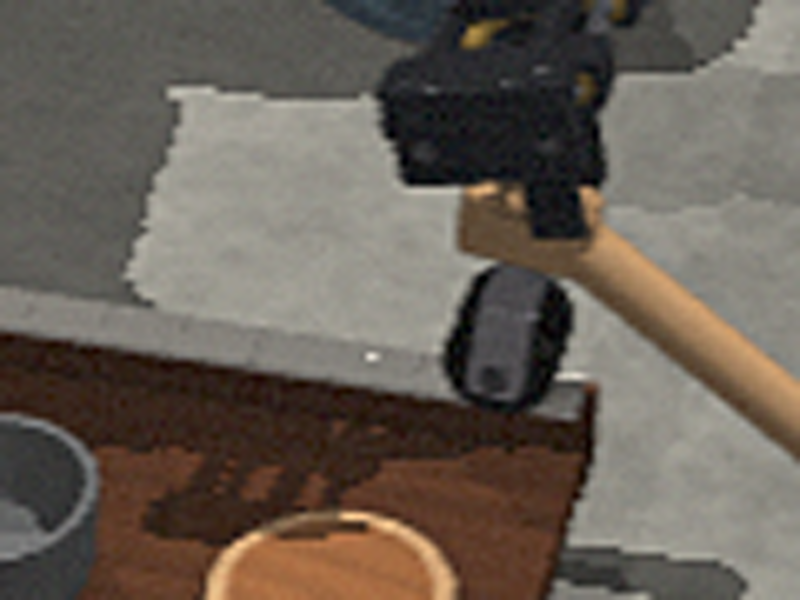

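During this pass the roller pitched somewhat in the grip: the butt is lower, and z stepped from 0.158 to 0.1558. It stays well on the strip. Now lifting off and backing away to inspect again.

Emit:
{"api": "send_rows", "payload": {
  "targets": [
    [0.3,0,-1.5,0,0,0,255],
    [1,0,-4,0,0,0,255],
    [1.8,0,-8,0,0,0,255],
    [2.4,0,-11,0,0,0,255],
    [4,0,-11,0,0,0,255],
    [8,0,-10.5,0,0,0,255],
    [12,0,-10,0,0,0,255],
    [16,0,-9.5,0,0,0,255],
    [16,0,-9.5,0,0,0,255],
    [16,0,-9.5,0,0,0,255]
  ]
}}

```text
clock: 17.2
eef_pos: [0.526, 0.2791, 0.2784]
tool_rot: [-0.073, 0.712, 0.694, 0.075]
contact_force: [-0.4, 0.4, -4.5]
gripper_width: 0.0249
```

```bash
python3 - <<'E'
from h import *
delta((.5195+.033*.12,.0035+.123,.157),pose(-1.604,.0))
b=optics.grab_frame("scene"); im=b["color"][:,:,::-1]; a=cv2.imread("pics/scene0.png")
cv2.imwrite("pics/b2.png",np.vstack([cv2.resize(im[100:230,220:450],(800,452)),cv2.resize(im[188:223,225:345],(800,233),interpolation=2)])[:600])
def edge(im,u0,v0):
    res=[]
    for u in range(u0-3,u0+4):
        col=im[:,u].astype(float).mean(-1); vv=np.arange(v0-6,v0+4)
        c=col[vv]; k=np.argmin(np.diff(c)); hi,lo=c[max(k-1,0)],c[min(k+2,len(c)-1)]; mid=(hi+lo)/2
        for j in range(max(k-1,0),min(k+2,len(c)-1)):
            if c[j]>=mid>c[j+1]: res.append(vv[j]+(c[j]-mid)/(c[j]-c[j+1])); break
    return np.median(res)
for i in range(8):
    s=-.1225+.035*i
    X=np.array([.5195+.033*s+.013,.0035+s,.083]); p=proj(b,X); u,v=p.round().astype(int)
    e0,e1=edge(a,u,v),edge(im,u,v); print(i,(p[1]-e1).round(2),"drop mm",((e1-e0)/.28).round(1))
E
```

```text
t 17.2 tcp [0.526  0.2791 0.2784] F [-0.4  0.4 -4.5] w 0.0249
 d cm [-17.46   0.14   8.7 ]  rot [-0.001 -0.21   0.007]
0 1.12 drop mm 3.4
1 0.4 drop mm 5.9
2 0.63 drop mm 7.3
3 0.57 drop mm 7.7
4 0.28 drop mm 8.5
5 0.67 drop mm 6.5
6 0.68 drop mm 6.3
7 0.67 drop mm 5.3
```

View pics/b2.png

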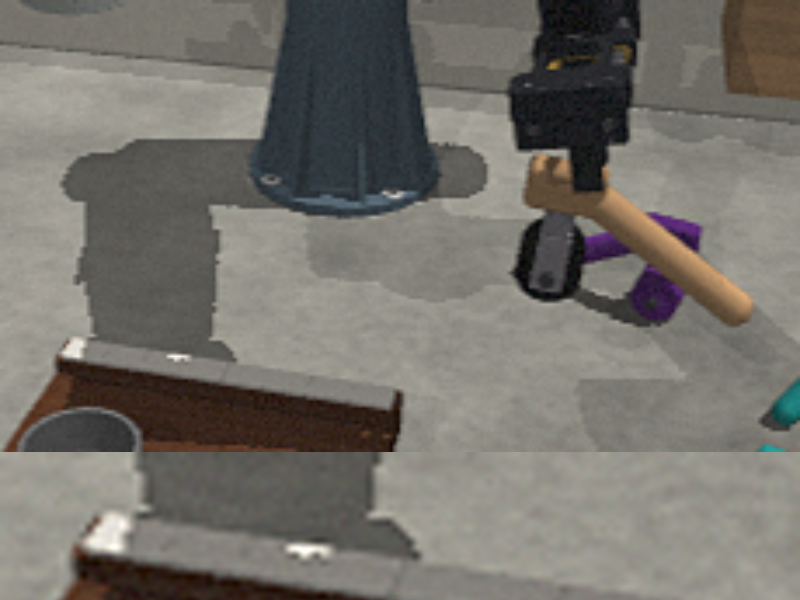

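```bash
cat >> h.py <<'E'
def cplane(f,uv,p0,n):
    c,d=ray(f,uv); return c+d*(np.dot(np.array(p0)-c,n)/np.dot(d,n))
E
python3 - <<'E'
from h import *
b=optics.grab_frame("scene"); p,R,o=tool()
n=R[:,1]
k=.2875
Q={}
for nme,q in dict(wheel_rear=(547,275),wheelC=(550,258),butt=(738,310),blockfront=(528,182),blktopfront=(540,157)).items():
    Q[nme]=cplane(b,(220+q[0]*k,100+q[1]*k),p,n); print(nme,Q[nme].round(4), "rel tcp",(Q[nme]-p).round(4))
d=Q["butt"]-Q["wheelC"]; print(np.degrees(np.arctan2(d[2],np.hypot(d[0],d[1]))), np.linalg.norm(d))
E
```

```text
wheel_rear [0.5258 0.2549 0.2203] rel tcp [-0.0007 -0.022  -0.0578]
wheelC [0.5258 0.2555 0.235 ] rel tcp [-0.0007 -0.0214 -0.0431]
butt [0.5298 0.3922 0.2127] rel tcp [ 0.0033  0.1153 -0.0654]
blockfront [0.5252 0.2336 0.2941] rel tcp [-0.0013 -0.0432  0.0161]
blktopfront [0.5254 0.2398 0.3145] rel tcp [-0.0011 -0.037   0.0364]
-9.266607091087991 0.13858596904246562
```

The roller sits about 4.5° butt-down, so a tool tilt of about 0.29 sets it level. I'll return it to its original spot and heading.

```bash
python3 - <<'E'
from h import *
delta((.465,.3605,.22),pose(-.1,.29))
E
```

```text
t 17.3 tcp [0.5265 0.2768 0.278 ] F [ 0.2 -0.8 -3.9] w 0.0247
 d cm [ 6.8  -6.39  7.38]  rot [ 0.37   0.065 -1.454]
```

Emit:
{"api": "send_rows", "payload": {
  "targets": [
    [0.5,-0.5,0,0.03,0.005,-0.11,255],
    [1,-1,0,0.06,0.01,-0.22,255],
    [1.5,-1.5,0,0.084,0.015,-0.33,255],
    [2,-2,0,0.112,0.02,-0.44,255],
    [3,-3,0,0.14,0.025,-0.55,255],
    [3.5,-3.5,0,0.168,0.03,-0.66,255],
    [4,-4,0.5,0.196,0.034,-0.77,255],
    [4.5,-4.5,1,0.224,0.039,-0.88,255],
    [5,-5,1.5,0.252,0.044,-0.99,255],
    [5.5,-5.5,2,0.28,0.049,-1.1,255]
  ]
}}

```text
clock: 18.13
eef_pos: [0.4743, 0.3352, 0.27]
tool_rot: [-0.133, 0.228, 0.964, 0.026]
contact_force: [-0.3, 0.2, -4.9]
gripper_width: 0.025
```

```bash
python3 - <<'E'
from h import *
delta((.465,.3605,.2),pose(-.1,.29))
E
```

```text
t 18.13 tcp [0.4743 0.3352 0.27  ] F [-0.3  0.2 -4.9] w 0.025
 d cm [0.01 1.92 7.25]  rot [ 0.091  0.016 -0.352]
```

Emit:
{"api": "send_rows", "payload": {
  "targets": [
    [0,0.5,1,0.03,0.005,-0.11,255],
    [0,1,3,0.06,0.01,-0.22,255],
    [0,1.5,5,0.08,0.015,-0.31,255],
    [0,1.9,7.2,0.08,0.015,-0.31,255],
    [0,1.9,7.2,0.08,0.015,-0.31,255],
    [0,1.9,7.2,0.08,0.015,-0.31,255]
  ]
}}

```text
clock: 18.63
eef_pos: [0.4642, 0.3603, 0.1997]
tool_rot: [-0.145, 0.073, 0.987, 0.009]
contact_force: [0.2, -0.2, -3.3]
gripper_width: 0.025
```

```bash
python3 - <<'E'
from h import *
delta((.465,.3605,.1),pose(-.1,.29))
b=optics.grab_frame("scene"); im=b["color"][:,:,::-1]
u,v=proj(b,(.46,.36,.15)).astype(int);cv2.imwrite("pics/b3.png",cv2.resize(im[v-45:v+45,u-60:u+60],(800,600),interpolation=2))
E
```

```text
t 18.63 tcp [0.4642 0.3603 0.1997] F [ 0.2 -0.2 -3.3] w 0.025
 d cm [-2.94  0.06  9.53]  rot [ 0.01  -0.002 -0.047]
```

View pics/b3.png

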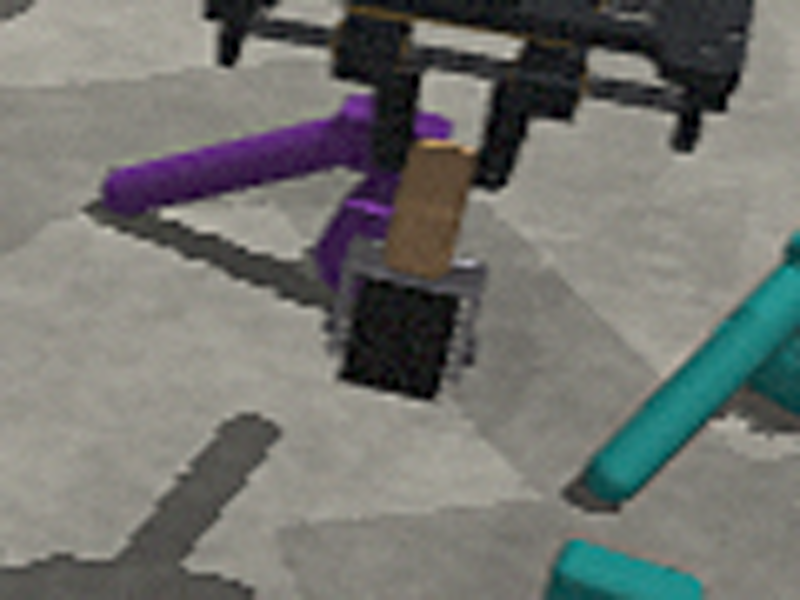

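The roller hangs above its old spot, nearly level, with free slab beneath. Lowering.

Emit:
{"api": "send_rows", "payload": {
  "targets": [
    [-1,0,3,0.01,0,-0.04,255],
    [-1.8,0,6,0.01,0,-0.04,255],
    [-2.7,0,9,0.01,0,-0.04,255],
    [-3.2,0,10.5,0.01,0,-0.04,255],
    [-3.3,0,11.0,0.01,0,-0.04,255],
    [-3.3,0,11.0,0.01,0,-0.04,255],
    [-3.3,0,11.0,0.01,0,-0.04,255]
  ]
}}

```text
clock: 19.27
eef_pos: [0.4665, 0.3615, 0.0881]
tool_rot: [-0.142, 0.052, 0.988, 0.008]
contact_force: [0.6, 0.4, -4.0]
gripper_width: 0.025
```

```bash
python3 - <<'E'
from h import *
delta((.465,.3605,.07),pose(-.1,.29))
b=optics.grab_frame("scene"); im=b["color"][:,:,::-1]
u,v=proj(b,(.46,.36,.05)).astype(int);cv2.imwrite("pics/b4.png",cv2.resize(im[v-45:v+45,u-60:u+60],(800,600),interpolation=2))
E
```

```text
t 19.27 tcp [0.4665 0.3615 0.0881] F [ 0.6  0.4 -4. ] w 0.025
 d cm [-0.38 -0.12  1.77]  rot [ 0.003  0.004 -0.005]
```

View pics/b4.png

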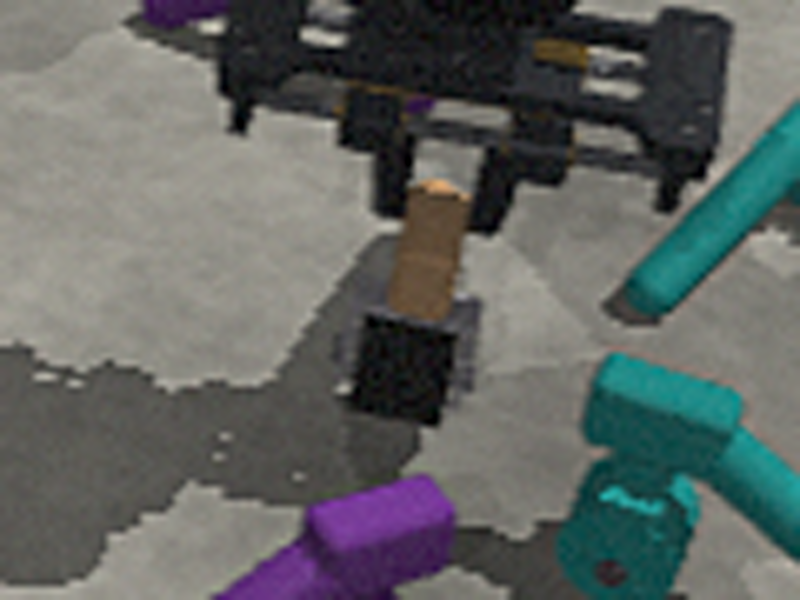

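The wheel is about 17 mm above the slab. Lowering in small steps and feeling for contact.

Emit:
{"api": "send_rows", "payload": {
  "targets": [
    [-0.1,0,0.4,0,0,0,255],
    [-0.2,0,0.8,0,0,0,255],
    [-0.3,0,1.1,0,0,0,255],
    [-0.3,0,1.2,0,0,0,255],
    [-0.3,0,1.2,0,0,0,255]
  ]
}}

```text
clock: 19.73
eef_pos: [0.4639, 0.3614, 0.0732]
tool_rot: [-0.144, 0.052, 0.988, 0.007]
contact_force: [0.8, -0.5, -4.9]
gripper_width: 0.0249
```

Emit:
{"api": "send_rows", "payload": {
  "targets": [
    [0,0,0.1,0,0,0,255],
    [-0.1,0,0.2,0,0,0,255],
    [-0.1,0,0.3,0,0,0,255],
    [-0.1,0,0.3,0,0,0,255]
  ]
}}

```text
clock: 20.07
eef_pos: [0.4657, 0.3616, 0.072]
tool_rot: [-0.143, 0.052, 0.988, 0.008]
contact_force: [0.8, -1.4, 4.8]
gripper_width: 0.0252
```

Contact at z 0.072. Releasing slowly.

Emit:
{"api": "send_rows", "payload": {
  "targets": [
    [0,0,0,0,0,0,255],
    [0,0,0,0,0,0,150],
    [0,0,0,0,0,0,110],
    [0,0,0,0,0,0,70],
    [0,0,0,0,0,0,60],
    [0,0,0,0,0,0,60]
  ],
  "squeeze": 4
}}

```text
clock: 20.57
eef_pos: [0.4641, 0.3615, 0.0701]
tool_rot: [-0.144, 0.052, 0.988, 0.008]
contact_force: [0.9, -0.4, 0.5]
gripper_width: 0.0573
```

Emit:
{"api": "send_rows", "payload": {
  "targets": [
    [0,0,-2,0,0,0,60],
    [0,0,-5,0,0,0,60],
    [0,0,-9,0,0,0,60],
    [0,0,-13,0,0,0,60],
    [0,0,-16,0,0,0,60],
    [-1,0,-19,0,0,0,60],
    [5,3,-19,0,0,0,60],
    [11,6,-19,0,0,0,60],
    [15,9,-18,0,0,0,60],
    [17,12,-17,0,0,0,60]
  ]
}}

```text
clock: 21.4
eef_pos: [0.3983, 0.4552, 0.2806]
tool_rot: [-0.143, 0.052, 0.988, 0.008]
contact_force: [0.1, 0.5, -0.6]
gripper_width: 0.0675
```

```bash
python3 - <<'E'
from h import *
p,R,o=tool(); print(p,o["clock"],o["gripper_width"])
S=optics.grab_frame("scene");T=optics.grab_frame("top")
cv2.imwrite("pics/c1.png",S["color"][:,:,::-1]); cv2.imwrite("pics/c1t.png",T["color"][:,:,::-1])
im=[]
for f in(T,S):
    u,v=proj(f,(.47,.36,.05)).astype(int); im.append(cv2.resize(f["color"][v-40:v+40,u-40:u+40,::-1],(400,400),interpolation=2))
a=np.hstack(im)
cv2.imwrite("pics/c2.png",np.vstack([a,cv2.resize(S["color"][190:220,225:345,::-1],(800,200),interpolation=2)]))
E
```

```text
[0.39828419 0.45519762 0.28060931] 21.4 0.0674537807398177
```

View pics/c2.png

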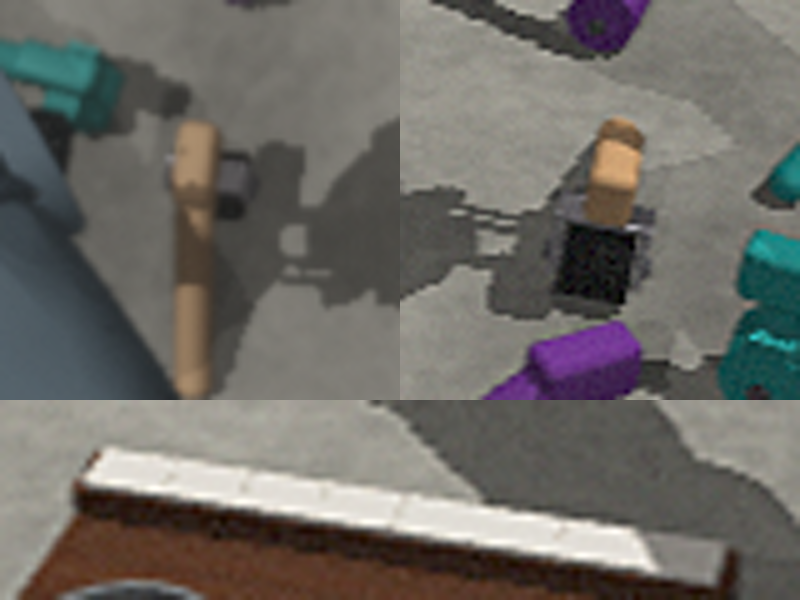

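View pics/c1.png

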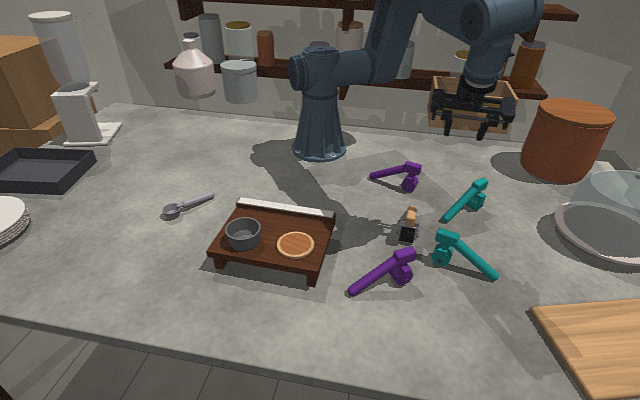

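The roller stands as it did at first (top crop: block at (195,155), butt at (190,385)). The bystanders look unmoved, and the strip's near edge is straight. The strip is mostly sunlit again, so one last numeric check of its edge.

```bash
python3 - <<'E'
from h import *
b=optics.grab_frame("scene"); im=b["color"][:,:,::-1]; a=cv2.imread("pics/scene0.png")
def edge(im,u0,v0):
    res=[]
    for u in range(u0-4,u0+5):
        col=im[:,u].astype(float).mean(-1); vv=np.arange(v0-7,v0+4)
        c=col[vv]; k=np.argmin(np.diff(c)); hi,lo=c[max(k-1,0)],c[min(k+2,len(c)-1)]; mid=(hi+lo)/2
        for j in range(max(k-1,0),min(k+2,len(c)-1)):
            if c[j]>=mid>c[j+1]: res.append(vv[j]+(c[j]-mid)/(c[j]-c[j+1])-.158*(u-u0)); break
    return np.median(res)
for i in range(8):
    s=-.1225+.035*i
    p=proj(b,[.5195+.033*s+.013,.0035+s,.083]); u,v=p.round().astype(int)
    e0,e1=edge(a,u,v),edge(im,u,v); print(i,"resid px",(p[1]-e1+.158*(u-p[0])).round(2),"drop mm",((e1-e0)/.28).round(1))
d=cv2.absdiff(a,im).max(-1)
for n,(x0,y0,x1,y1) in dict(ramekin=(222,215,264,250),coaster=(274,230,318,258),scoop=(160,190,218,222)).items(): print(n,(d[y0:y1,x0:x1]>40).sum())
print(env.observe()["clock"])
E
```

```text
0 resid px 0.92 drop mm 3.7
1 resid px 1.0 drop mm 4.4
2 resid px 1.18 drop mm 5.1
3 resid px 1.09 drop mm 5.9
4 resid px 1.08 drop mm 6.0
5 resid px 1.15 drop mm 5.0
6 resid px 1.2 drop mm 5.0
7 resid px 1.04 drop mm 3.6
ramekin 0
coaster 0
scoop 0
21.55
```

The residuals are uniform to ±0.15 px (about 0.5 mm) and the drops are 3.6–6.0 mm, so all eight lengths are home. The bystanders are unchanged. Handing in.

```bash
python3 -c "
from rig import env
print(env.close_job())"
```

```text
the job is handed in; nothing more can be done
None
```

I rolled the capping strip home with the beech roller and stood the roller back on the slab at its old spot. The job was handed in at about 21.6 s; it reports no verdict.

**Rolling:** I made four passes along the strip with the butt tipped up about 12°. The net force was about 5 N on the first pass, 15–20 N on the second and about 30 N on the third. On the fourth it was 26 N, falling to about 15 N towards the left end.

**Strip:** The last picture shows all eight lengths dropped by 3.6–6.0 mm. Their near edge is in line to about 0.5 mm.

**Roller and bystanders:** In the last pictures the roller stands upright on its wheel and butt, as at the start. Ramekin, coaster and scoop show no changed pixels, and the arm was well clear.

**What disagreed:**
- The two edge checks before the last were spoiled by the arm's shadow: lengths 5–6 looked marginally high in one, length 0 in the other. In the final view, with the strip mostly sunlit, neither showed.
- The roller slipped in pitch in the grip, by about 16° in all by the end of the last pass. That explains a 2 mm step in tool height there; I set the roller down with extra tilt to make up for it.
- At the end of the third pass the wheel ran slightly over the strip's right edge. I saw no harm from it.

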